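# Fold out the crank grip and clamp the concrete core

### The arm

A 7-joint arm with a two-finger parallel gripper is mounted at the origin on the work surface. World frame = base frame: x ahead of the robot, y to its left, z up, the work surface at z = 0. Lengths are in mm, angles in rad, forces in N, time in s.
With the tool pointing down it reaches from about 400 to 925 mm from the base axis. Payload 4.1 kg.
Tool frame: the origin (TCP) lies at the very end of the fingers, on their centre line; the grasp point (between the pads) lies 19 mm behind it; z points along the fingers, y is the line along which they close (so a half turn about z gives the same grasp; the last joint's range is limited). The gripper opens to 85 mm and grips with 20 to 120 N. Pads are 22 mm wide; open, the fingers measure 114 mm over their backs; the gripper's body (76 mm by 85 mm) begins 54 mm behind the grasp point. The pads swing forward as they close: fully open they stand 13 mm farther back than shut.
Start: joints at [-0.099, 0.398, 0.045, 1.537, -0.019, 1.207, -0.051], TCP at [650.037, 0.03, 197.547] pointing down, gripper open.
Joint ranges: [-2.82, 2.82], [-0.49, 2.23], [-1.37, 1.46], [0, 2.46], [-1.36, 4.5], [0.23, 2], [-2.94, 2.94]. Speed limits (rad/s): [2.57, 2.57, 3.14, 3.14, 3.14, 3.14, 3.14].

### API

Orientations are given as a 3x3 rotation matrix whose columns are the frame's x, y, z axes.
In Python, from bench import arm gives the robot as it stands.
- The arm moves only by the tool servo_tool, never from a script. Its argument "commands" is a list of rows, each an object with "xyz": the shift along the world's x, y, z in cm, a list of three; "rot": the turn, a rotation vector about the world's x, y, z in degrees, a list of three. A call has 1 to 20 rows; each row shifts and turns the commanded pose from where the row before left it; what a row does not reach is not made up. A row lasts 1/8 s, in which the tool goes at most 62.5 mm and 10.7 degrees, less where a joint would pass 70% of its speed; a pose out of reach is approached as far as the arm can. A call is refused whole if a number of a shift passes 6.25 or a number of a turn 10.7, either way. A call with a gripper value outside its range is refused whole. "grip" is the opening, from -1 (shut) to 1 (fully open), set as the call begins (left out, the last holds). The fingers move at their own pace and stop on an object; the grip force is fixed at half the most. Time passes only in rows, so rows that do not move let the fingers close. It gives the time, the measured TCP pose, the force, the opening and the grip force at its end, in the units of the state.
- arm.sense(): the state, without advancing time (a new reading comes with each control period).
- arm.snapshot(name): name is "scene" or "side" or "wrist"; returns the picture (384x512x3 uint8, blue, green, red); there is no depth.
- arm.calibration(name): a dict with "fx", "fy", "cx", "cy" (pixels), "R" (3x3) and "t" (3): a world point X has camera coordinates R X + t. Camera axes: x right, y down, z forward; pixel columns grow to the right and rows downward; lengths in mm; the calibration is good to about 2 mm. A picture is of the moment at which its call begins: read the wrist's pose just before it. calibration takes no time and is no camera call; for the wrist camera it gives the pose at the moment of the call.
- arm.sign_off(): hands the job in; it is judged then, once.
The state is a dict: "time_s": time; "joint_pos": joint angles; "qvel": joint speeds; "joint_torque": joint torques, N m; "eef_pos": TCP position; "orientation": TCP orientation; "wrist_force": force on the tool from outside, world axes, zero at the start; "moment": the same for the moment, N m; "grip_width": finger opening in mm; "gripper_force": force on a finger pad.
Only numpy, scipy, OpenCV 4.12 (cv2) and the standard library are available. Lean on these libraries where they do the work, as an engineer would, in place of code of your own. Each camera call takes 0.05 s, during which the arm holds its last target. There are 200 camera calls.

### The job

Swing the red grip of the folding crank on the green sample clamp all the way up to its upright working position, and only then crank clockwise (seen from above) until the jaws hold the concrete core firmly, with at least about 15 N and never as much as 60 N: stop as soon as the crank turns distinctly heavier. Move the jaw only with the crank, leave the core standing upright in the clamp with the grip left upright, let go, and leave the other things on the table alone.

Things in the scene. Friction and masses are not known exactly. Their poses are not given: they have to be found in the camera images.
- clamp: The sample clamp, bolted to the table: dark steel base plate 180 x 350 x 12 mm, green gear housing 110 x 110 mm, 100 mm high, crank on top. Origin on the table under the crank's vertical axis; z up; y points from the housing to the jaws (base plate from y -80 to +270 mm). Jaws and backstop stay under 70 mm above the table.
- axis (a point): Point on the crank's vertical axis at the middle of the crank arm's thickness, 126 mm above the table.
- crank (a joint): Crank angle, rad, grows clockwise from above; closes the jaw 12 mm per rad; range -1.6 to 6.6. At 0 the arm points along the clamp's +x, at 1.57 along its -y. Self-locking up to about 50 N on the jaws. Unloaded it takes 6 to 8 N at the upright grip; every 10 N of jaw force adds about 1.5 N. From the start it is 1.7 to 5.3 rad until the core is touched on both sides.
- pivot (a point): Middle of the horizontal hinge pin of the folding grip, at the outer end of the steel crank arm (20 mm wide, 10 mm thick): 80 mm from the crank's axis, 144 mm above the table. The pin lies across the arm; the grip swings in the vertical plane along the arm.
- handle (a joint): Fold angle of the grip in rad: 0 folded flat over the crank arm and pointing from the pivot back to the crank's axis, 1.57 upright at its stop. Stiff hinge (0.15 N m), it stays at any angle; it may start slightly raised (up to 0.25).
- grip_end (a point): Centre of the free end face of the red grip, 66 mm from the pivot. The grip is a red plastic cylinder 22 mm in diameter, from 14 to 66 mm from the pivot, that spins freely about its own length, so it can be held at constant heading while cranking. It lies 2 mm above the arm when folded; beside it is free space.
- jaw: The moving jaw, green with a black rubber face 80 mm wide, 46 mm high, slid along the clamp's y by the crank. Its origin is 20 mm behind the rubber face, which is at the clamp's y = 90 mm at crank 0. The fixed backstop jaw beyond the core is adjustable and not measured: its 12 mm rubber cushion (10 N per mm) faces the core at y 192 to 212 mm.
- core: Concrete core sample with a white coating on top, a cylinder 70 mm in diameter and 60 mm high, about 0.5 kg, standing loose on the base plate between the jaws. Origin at the centre of its underside, z along its length.
- collar: Steel collar 32 mm across, 10 mm high, lying on the base plate. Leave alone.
- dolly: Aluminium test dolly 32 mm across, 22 mm high, standing on the base plate. Leave alone.
- bottle: White bottle with green label, 64 mm across, 190 mm high. Leave alone.
- cartridge: White cartridge with nozzle, 48 mm across, 195 mm high. Leave alone.
- cup: Red cup 76 mm across, 70 mm high. Leave alone.
- screwdriver: Screwdriver lying on the table. Leave alone.
- pipe: Short upright piece of white pipe, 90 mm across, 160 mm high. Leave alone.
There are look-alikes about, which are no part of the job. There is more than one size of the core; the job needs the smallest.

How it is judged (in metres and radians):
On the way, in this order (a step that is already met when the one before it is completed fails the run):
1. the grip is unfolded: its fold angle is above 1.45 rad (value of joint handle above 1.45 rad), for 0.2 s.
2. the jaws hold the core with more than 12 N (contact force between jaw and core above 12 N), for 0.2 s.
At the end, for the whole second after the job is handed in: The grip stands upright (fold angle above 1.4 rad), the jaws press the core with 12 to 60 N, the core stands upright within 0.1 rad and is still, the crank is still (value of joint handle above 1.4 rad and contact force between jaw and core between 12 and 60 N and angle between core's own z axis and vertical below 0.1 rad and linear speed of core below 0.02 m/s and velocity of joint crank between -0.05 and 0.05 rad/s); the robot touches nothing.
It fails at once if the core is squeezed with 60 N or more (contact force between jaw and core above 60 N).
It fails at once if the crank is turned (pivot moved more than 30 mm) before the grip has been swung up (distance of pivot from where it was at the start of the episode above 0.03 m and value of joint handle below 1.3 rad).
It fails at once if the robot pushes the jaw or the core itself (contact force between any of the fingers, the arm and jaw above 3 N or contact force between any of the fingers, the arm and core above 3 N).
It fails at once if a bystander is moved more than 30 mm (distance of any of collar, dolly, bottle, cartridge, cup, screwdriver, pipe from where it was at the start of the episode above 0.03 m).
It also fails if it takes over 72 s, if anything falls off the work surface, if the arm or the gripper's body presses on something with over 40 N, if the wrist force passes 120 N, or if a joint passes its speed limit or range.

## Working session

There is one attempt and no reset: what is moved stays moved. The work goes in short steps, Python scripts to look and compute and a tool call to move; the robot and the scene stay as the last step left them, time stands still between calls to the robot, and variables do not carry over. Pictures are saved under pics/ and viewed, at most 10 in all, crops included, and the job is handed in when it is done.

Besides the shell and the picture viewer there is one more tool, called after "Request:" as name(argument=value, ...) on one line, values as JSON. servo_tool: Moves the arm, as the interface text tells. Its arguments: {"type":"object","properties":{"commands":{"type":"array"},"grip":{"type":"number"}},"required":["commands"]}

```bash
mkdir -p pics
python3 - <<'E'
from bench import arm
import cv2,numpy as np
for n in("scene","side"):
    cv2.imwrite(f"pics/{n}0.png",cv2.resize(arm.snapshot(n),(800,600),interpolation=cv2.INTER_CUBIC))
    c=arm.calibration(n);print(n,c['fx'],c['cx'],c['cy'],np.round(c['R'],3).tolist(),np.round(c['t']))
E
```

```text
scene 435.4675511558631 256.69006141287554 191.94399536402807 [[-0.543, 0.84, 0.0], [0.613, 0.397, -0.683], [-0.574, -0.371, -0.73]] [ 302. -267. 1504.]
side 375.40068949442986 250.81608368049706 182.50076842278906 [[0.878, -0.479, 0.001], [-0.298, -0.548, -0.782], [0.375, 0.686, -0.623]] [-494.  255.  815.]
```

View pics/scene0.png

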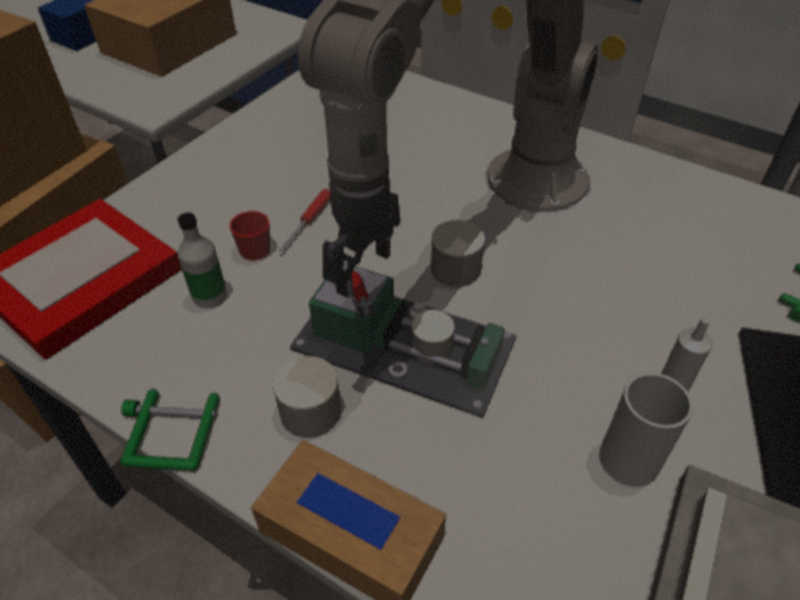

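View pics/side0.png

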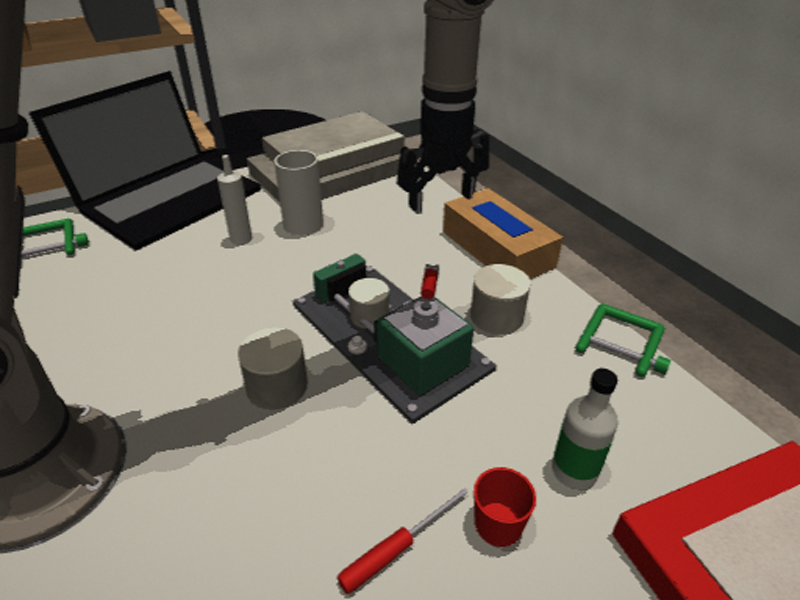

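Side view (800x600): clamp plate corners at (414,420), (495,366), (293,302), (370,265), and the smallest core in the clamp at (368,300).

Things that could be mistaken (side pixels):
- **Red:** folding grip (430,283), cup (503,505), screwdriver handle (375,560), red box (720,520). I choose the grip on the crank arm.
- **Green:** the clamp housing (425,345) against the C-clamps (620,340) and (50,235).
- **Cores:** the one in the clamp against the larger ones at (272,368) and (500,298).

Next is a close crop to check this.

```bash
cat > h.py <<'E'
from bench import arm
import cv2,numpy as np
def ray(n,p,z):
    c=arm.calibration(n);R=np.array(c['R']);t=np.array(c['t'])
    d=R.T@[(p[0]-c['cx'])/c['fx'],(p[1]-c['cy'])/c['fy'],1];o=-R.T@t
    return o+d*(z-o[2])/d[2]
def proj(n,X):
    c=arm.calibration(n);q=np.array(c['R'])@X+c['t']
    return np.array([c['fx']*q[0]/q[2]+c['cx'],c['fy']*q[1]/q[2]+c['cy']])
E
python3 - <<'E'
from h import *
for p in[(414,420),(495,366),(293,302),(370,265)]:print(np.round(ray('side',np.array(p)/1.5625,12)))
for p in[(293,345),(515,342),(483,408)]:print('scene',np.round(ray('scene',np.array(p)/1.5625,12)))
a=arm.snapshot('side');b=arm.snapshot('scene')
A=cv2.resize(a[155:275,180:330],None,fx=2.66,fy=2.66*1.6,interpolation=cv2.INTER_CUBIC) if 0 else cv2.resize(a[155:275,230:330],None,fx=4,fy=4,interpolation=cv2.INTER_CUBIC)
B=cv2.resize(b[160:280,190:290],None,fx=4,fy=4,interpolation=cv2.INTER_CUBIC)
cv2.imwrite('pics/c1.png',np.clip(np.hstack([A,B])*1.6,0,255).astype(np.uint8))
E
```

```text
[ 499. -186.   12.]
[ 670. -155.   12.]
[440. 153.  12.]
[616. 188.  12.]
scene [ 670. -147.   12.]
scene [457. 169.  12.]
scene [607. 187.  12.]
```

View pics/c1.png

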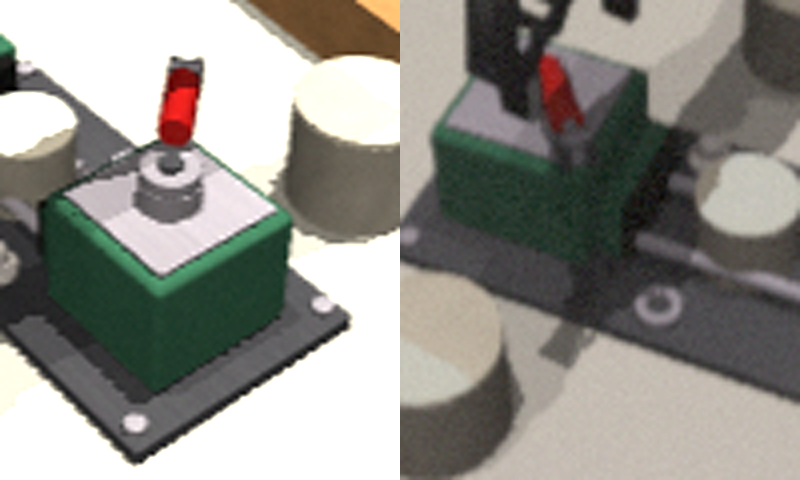

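Run:
```python
from h import *
s=lambda x,y:(230+x/4,155+y/4)
g=lambda x,y:(190+(x-400)/4,160+y/4)
print('axis side z136',ray('side',s(172,160),137))
for z in(144,150):print('pivot',z,ray('side',s(184,72),z),ray('scene',g(568,135),z))
for z in(144,152,160):print('end',z,ray('side',s(177,128),z),ray('scene',g(550,62),z))
ax=np.array([572,-94,126.])
print(arm.sense()['orientation'])
c=arm.calibration('wrist');print(c)
cv2.imwrite('pics/w.png',arm.snapshot('wrist'))
```

```text
axis side z136 [571.2653201  -93.37877982 137.        ]
pivot 144 [617.19183978 -31.61426323 144.        ] [621.87324738 -28.87202851 144.        ]
pivot 150 [612.80024187 -38.25202181 150.        ] [626.29578498 -25.46144527 150.        ]
end 144 [584.59032018 -76.63671794 144.        ] [576.76269691 -74.42409523 144.        ]
end 152 [579.19688845 -84.84899978 152.        ] [583.12699478 -69.40449344 152.        ]
end 160 [573.80345673 -93.06128161 160.        ] [589.49129265 -64.38489164 160.        ]
[[-1.29810294e-04  9.99999351e-01 -1.13164116e-03]
 [ 9.99999989e-01  1.29722051e-04 -7.80505601e-05]
 [-7.79037106e-05 -1.13165127e-03 -9.99999357e-01]]
{'fx': 280.1349783270485, 'fy': 280.1349783270485, 'cx': 249.70450167413532, 'cy': 192.0276631561526, 'R': array([[ 9.99999317e-01,  8.96407272e-04, -7.49896385e-04],
       [ 1.07597444e-03, -9.56632572e-01,  2.91295321e-01],
       [-4.56256063e-04, -2.91295929e-01, -9.56632883e-01]]), 't': array([-649.14446071,  -38.10842196,  380.03072263])}
```

View pics/w.png

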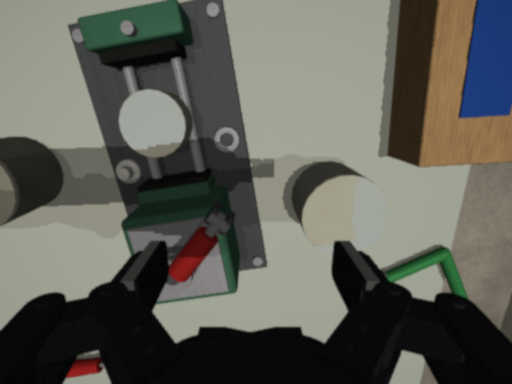

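The wrist view shows the red grip from the pivot fork at (218,222) to its free end at (180,270). The small core is at (155,123), the backstop at (145,35) and the jaw at (178,187). The triangulated pivot is about 79 mm from the axis, which agrees with the description.

```bash
cat >> h.py <<'E'
from scipy.optimize import least_squares as LS
def tri(obs):
    return LS(lambda X:np.concatenate([proj(n,X)-p for n,p in obs]),[600,-50,144]).x
E
python3 - <<'E'
from h import *
s=lambda x,y:(230+x/4,155+y/4)
g=lambda x,y:(190+(x-400)/4,160+y/4)
P=tri([('side',s(184,72)),('scene',g(568,135)),('wrist',(218,222))])
E=tri([('side',s(177,128)),('scene',g(550,62)),('wrist',(180,270))])
print(P,E,np.linalg.norm(E-P), ray('wrist',(218,222),146))
w=[ray('wrist',p,12) for p in[(70,28),(228,0),(267,266)]];print(np.round(w))
print('core',ray('wrist',(155,122),72),'rub',ray('wrist',(104,58),58),ray('wrist',(188,46),58),'jaw',ray('wrist',(140,182),58),ray('wrist',(212,173),58))
E
```

```text
[620.66382844 -25.77098131 139.66468986] [583.52286869 -72.69644853 143.55533517] 59.971555637955 [621.47836112 -22.31856317 146.        ]
[[ 443.  161.   12.]
 [ 625.  189.   12.]
 [ 675. -149.   12.]]
core [549.99964248  59.42231809  72.        ] rub [499.085351   122.73201476  58.        ] [586.36078793 133.95833351  58.        ] jaw [521.23251341  -9.37958904  58.        ] [605.73554261   1.46869849  58.        ]
```

Request:
servo_tool(commands=[{"xyz": [-1.4, -1.5, 0], "rot": [0, 0, -9.2]}, {"xyz": [-1.4, -1.5, 0], "rot": [0, 0, -9.2]}, {"xyz": [-1.4, -1.5, 0], "rot": [0, 0, -9.2]}, {"xyz": [-1.4, -1.5, 0], "rot": [0, 0, -9.2]}, {"xyz": [0, 0, -1.5], "rot": [0, 0, 0]}, {"xyz": [0, 0, -1.0], "rot": [0, 0, 0]}, {"xyz": [0, 0, 0], "rot": [0, 0, 0]}], grip=1)

```text
time_s: 1.12
eef_pos: [593.5, -58.6, 170.7]
orientation: [[0.597, 0.803, -0.003], [0.803, -0.597, 0.0], [-0.001, -0.003, -1.0]]
wrist_force: [0.1, -1.1, 0.9]
grip_width: 85.4
gripper_force: 0.0
```

Run:
```python
from h import *
s=arm.sense();print(s['eef_pos'],s['orientation'][:,1])
a=arm.snapshot('wrist');b=arm.snapshot('side')
B=cv2.resize(b[130:250,220:340],(384,384),interpolation=cv2.INTER_CUBIC)
cv2.imwrite('pics/w2.png',np.clip(np.hstack([a[:, :400],B])*1.3,0,255).astype(np.uint8))
print(proj('wrist',np.array([620,-27,144.])),proj('wrist',np.array([572,-91,136.])))
```

```text
[593.46480938 -58.6478135  170.67009702] [ 0.80250536 -0.59663892 -0.00267425]
[252.32924825 154.13206648] [251.60792683 246.74073928]
```

View pics/w2.png

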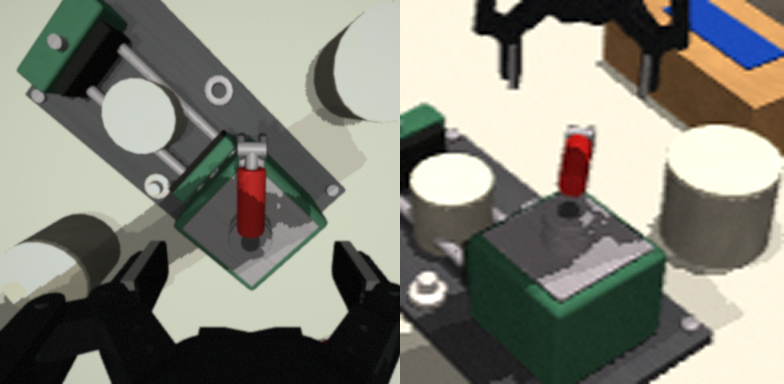

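The wrist view shows the fork pin at (252,152), which matches the predicted (252,154). The grip lies straight along image column 252, so it is centred between the fingers. I'll descend and close.

Request:
servo_tool(commands=[{"xyz": [0, 0, -1.5]}, {"xyz": [0, -0.1, -1.5]}, {"xyz": [0, 0, -1.1]}, {"xyz": [0, 0, 0]}], grip=1)

```text
validation failed for argument at $.co...
```

Request:
servo_tool(commands=[{"xyz": [0, 0, 0]}, {"xyz": [0, 0, 0]}, {"xyz": [0, 0, 0]}, {"xyz": [0, 0, 0]}, {"xyz": [0, 0, 0]}, {"xyz": [0, 0, 0]}], grip=-1)

```text
validation failed for argument at $.co...
```

Each row needs "rot" as well.

Request:
servo_tool(commands=[{"xyz": [0, 0, -1.5], "rot": [0, 0, 0]}, {"xyz": [0, -0.1, -1.5], "rot": [0, 0, 0]}, {"xyz": [0, 0, -1.1], "rot": [0, 0, 0]}, {"xyz": [0, 0, 0], "rot": [0, 0, 0]}], grip=1)

```text
time_s: 1.72
eef_pos: [593.0, -60.9, 130.0]
orientation: [[0.599, 0.801, -0.003], [0.801, -0.599, -0.0], [-0.002, -0.002, -1.0]]
wrist_force: [-0.3, -0.2, 0.1]
grip_width: 85.1
gripper_force: 0.0
```

Request:
servo_tool(commands=[{"xyz": [0, 0, 0], "rot": [0, 0, 0]}, {"xyz": [0, 0, 0], "rot": [0, 0, 0]}, {"xyz": [0, 0, 0], "rot": [0, 0, 0]}, {"xyz": [0, 0, 0], "rot": [0, 0, 0]}, {"xyz": [0, 0, 0], "rot": [0, 0, 0]}, {"xyz": [0, 0, 0], "rot": [0, 0, 0]}], grip=-1)

```text
time_s: 2.48
eef_pos: [594.1, -61.0, 131.6]
orientation: [[0.599, 0.801, 0.0], [0.801, -0.599, -0.0], [0.0, 0.0, -1.0]]
wrist_force: [0.2, -0.2, 0.3]
grip_width: 0.1
gripper_force: 0.0
```

Run:
```python
from h import *
a=arm.snapshot('wrist');b=arm.snapshot('side')
B=cv2.resize(b[130:250,220:340],(384,384),interpolation=cv2.INTER_CUBIC)
cv2.imwrite('pics/w3.png',np.clip(np.hstack([a[:, :400],B])*1.3,0,255).astype(np.uint8))
print(proj('wrist',np.array([620,-27,144.])),arm.sense()['grip_width'])
```

```text
[251.50386998 162.36250045] -0.43708339990771006
```

View pics/w3.png

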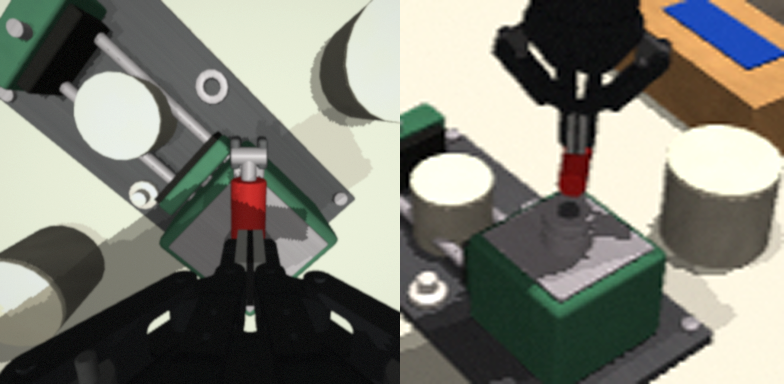

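Run:
```python
from h import *
e=arm.sense()['eef_pos'];print(e)
f=lambda p:np.round([(p[0]-220)*3.2+400,(p[1]-130)*3.2])
ax=np.array([572,-91.]);d=np.array([.596,.803])
for X in(e,e+[0,0,19],e+[0,0,30]):print(np.round(proj('wrist',X)),f(proj('side',X)))
print('side cam',-np.array(arm.calibration('side')['R']).T@arm.calibration('side')['t'])
for r in(14,25,40,66,80):
  for z in(133,144,155):
    X=np.array([*(ax+d*r),z]);print(r,z,np.round(proj('wrist',X)),f(proj('side',X)))
```

```text
[594.0289736  -60.98458134 131.53553474]
[251. 221.] [573. 180.]
[251. 233.] [574. 160.]
[251. 241.] [574. 149.]
side cam [ 204.02357919 -656.10476222  708.48919423]
14 133 [251. 252.] [570. 198.]
14 144 [251. 260.] [571. 186.]
14 155 [251. 270.] [571. 175.]
25 133 [251. 238.] [572. 189.]
25 144 [251. 246.] [572. 177.]
25 155 [251. 254.] [573. 166.]
40 133 [251. 218.] [573. 176.]
40 144 [251. 224.] [574. 165.]
40 155 [251. 232.] [575. 153.]
66 133 [251. 180.] [576. 155.]
66 144 [251. 185.] [577. 144.]
66 155 [251. 190.] [578. 133.]
80 133 [251. 159.] [578. 145.]
80 144 [251. 162.] [579. 133.]
80 155 [251. 166.] [579. 122.]
```

Run:
```python
from h import *
f=lambda p:np.round([(p[0]-220)*3.2+400,(p[1]-130)*3.2])
e=np.array([593.5,-58.6,170.7]);y=np.array([.8025,-.597,0])
for h in(0,13,30,40):
  for o in(-50,50):print(h,o,f(proj('side',e+y*o+[0,0,h])))
s=arm.sense();print({k:np.round(v,2).tolist() for k,v in s.items()})
a=arm.snapshot('side');B=cv2.resize(a[160:210,250:310],None,fx=10,fy=10,interpolation=cv2.INTER_CUBIC)
cv2.imwrite('pics/s4.png',np.clip(B*1.3,0,255).astype(np.uint8))
```

```text
0 -50 [506. 132.]
0 50 [640. 143.]
13 -50 [506. 118.]
13 50 [642. 129.]
30 -50 [506.  99.]
30 50 [643. 110.]
40 -50 [506.  88.]
40 50 [644.  99.]
{'time_s': 2.58, 'joint_pos': [-0.11, 0.37, 0.17, 1.75, -0.07, 1.04, -0.55], 'qvel': [0.0, 0.0, 0.0, -0.0, -0.0, 0.0, -0.0], 'joint_torque': [0.0, -43.06, 2.46, -23.37, 0.01, 0.0, -0.0], 'eef_pos': [594.03, -60.98, 131.54], 'orientation': [[0.6, 0.8, 0.0], [0.8, -0.6, -0.0], [-0.0, 0.0, -1.0]], 'wrist_force': [0.17, -0.03, 0.42], 'moment': [0.03, 0.05, 0.01], 'gripper_force': 0.0, 'grip_width': -0.44}
```

View pics/s4.png

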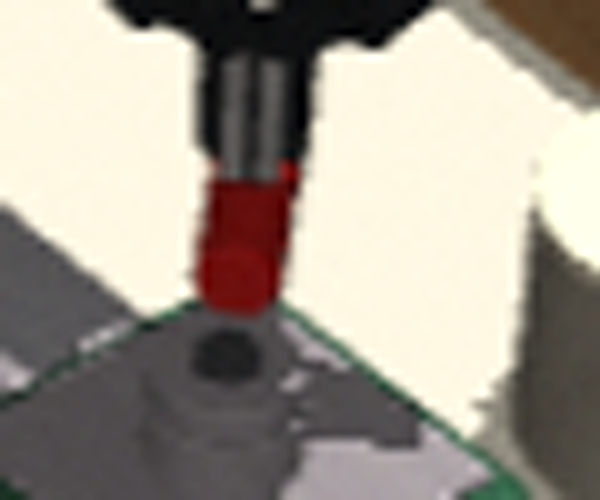

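The close crop and my projections show the real fingertips about 28 mm higher than the reported TCP, both open and shut. They closed just above the grip at roughly z 158. I'll open, go 31 mm lower and close again.

Request:
servo_tool(commands=[{"xyz": [0, 0, 0.5], "rot": [0, 0, 0]}, {"xyz": [0, 0, 0], "rot": [0, 0, 0]}, {"xyz": [0, 0, 0], "rot": [0, 0, 0]}, {"xyz": [0, 0, 0], "rot": [0, 0, 0]}, {"xyz": [0, 0, 0], "rot": [0, 0, 0]}, {"xyz": [0, 0, 0], "rot": [0, 0, 0]}, {"xyz": [0, 0, -1.0], "rot": [0, 0, 0]}, {"xyz": [0, 0, -1.0], "rot": [0, 0, 0]}, {"xyz": [0, 0, -1.0], "rot": [0, 0, 0]}, {"xyz": [0, 0, -0.6], "rot": [0, 0, 0]}, {"xyz": [0, 0, 0], "rot": [0, 0, 0]}], grip=1)

```text
time_s: 4.0
eef_pos: [593.5, -61.0, 99.8]
orientation: [[0.599, 0.801, -0.001], [0.801, -0.599, -0.0], [-0.001, -0.001, -1.0]]
wrist_force: [-0.1, 0.1, -0.2]
grip_width: 85.4
gripper_force: 0.0
```

Request:
servo_tool(commands=[{"xyz": [0, 0, 0], "rot": [0, 0, 0]}, {"xyz": [0, 0, 0], "rot": [0, 0, 0]}, {"xyz": [0, 0, 0], "rot": [0, 0, 0]}, {"xyz": [0, 0, 0], "rot": [0, 0, 0]}, {"xyz": [0, 0, 0], "rot": [0, 0, 0]}, {"xyz": [0, 0, 0], "rot": [0, 0, 0]}], grip=-1)

```text
time_s: 4.75
eef_pos: [593.5, -60.6, 100.7]
orientation: [[0.599, 0.801, -0.001], [0.801, -0.599, 0.0], [-0.0, -0.001, -1.0]]
wrist_force: [-3.6, 0.9, 3.9]
grip_width: 19.6
gripper_force: 58.7
```

Request:
servo_tool(commands=[{"xyz": [0.03, 0.04, 0.67], "rot": [0, 0, 0]}, {"xyz": [0.09, 0.13, 0.66], "rot": [0, 0, 0]}, {"xyz": [0.15, 0.21, 0.62], "rot": [0, 0, 0]}, {"xyz": [0.21, 0.28, 0.58], "rot": [0, 0, 0]}, {"xyz": [0, 0, 0], "rot": [0, 0, 0]}])

```text
time_s: 5.38
eef_pos: [599.5, -51.8, 123.9]
orientation: [[0.597, 0.802, 0.0], [0.802, -0.597, 0.002], [0.002, -0.001, -1.0]]
wrist_force: [4.4, 4.6, -13.7]
grip_width: 19.6
gripper_force: 59.4
```

Request:
servo_tool(commands=[{"xyz": [0.26, 0.35, 0.51], "rot": [0, 0, 0]}, {"xyz": [0.31, 0.41, 0.44], "rot": [0, 0, 0]}, {"xyz": [0.34, 0.46, 0.35], "rot": [0, 0, 0]}, {"xyz": [0.37, 0.5, 0.26], "rot": [0, 0, 0]}, {"xyz": [0, 0, 0], "rot": [0, 0, 0]}])

```text
time_s: 6.0
eef_pos: [610.9, -36.4, 141.0]
orientation: [[0.598, 0.801, -0.002], [0.801, -0.598, 0.001], [-0.001, -0.002, -1.0]]
wrist_force: [-1.3, 0.6, -16.3]
grip_width: 18.2
gripper_force: 59.3
```

Request:
servo_tool(commands=[{"xyz": [0.39, 0.53, 0.16], "rot": [0, 0, 0]}, {"xyz": [0.4, 0.54, 0.05], "rot": [0, 0, 0]}, {"xyz": [0, 0, 0], "rot": [0, 0, 0]}, {"xyz": [0, 0, 0], "rot": [0, 0, 0]}])

```text
time_s: 6.5
eef_pos: [616.2, -29.6, 143.8]
orientation: [[0.6, 0.8, -0.007], [0.8, -0.601, -0.004], [-0.007, -0.004, -1.0]]
wrist_force: [-8.3, -4.6, -9.3]
grip_width: 16.8
gripper_force: 62.0
```

Run:
```python
from h import *
a=arm.snapshot('wrist');b=arm.snapshot('side')
c=arm.snapshot('scene')
B=cv2.resize(b[130:210,240:320],(400,400),interpolation=cv2.INTER_CUBIC)
C=cv2.resize(c[150:230,190:270],(400,400),interpolation=cv2.INTER_CUBIC)
cv2.imwrite('pics/s5.png',np.clip(np.hstack([B,C])*1.4,0,255).astype(np.uint8))
```

```text
(no output)
```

View pics/s5.png

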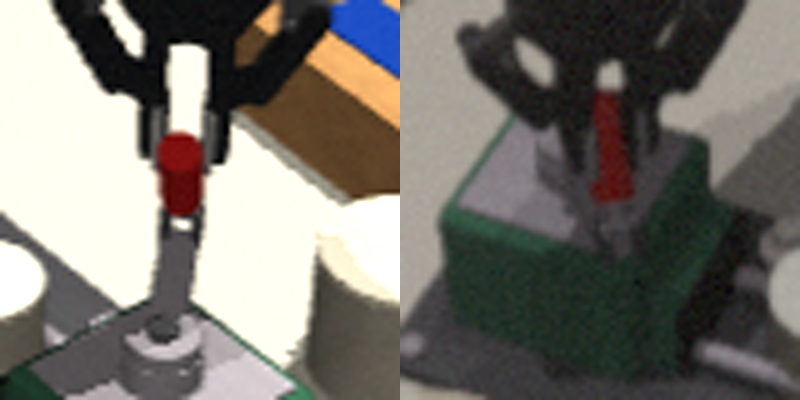

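Run:
```python
from h import *
E=tri([('side',(276.2,160)),('scene',(231.4,169))]);print(E)
p=np.array([620,-27,144]);v=E-p;d=np.array([.596,.803]);print('h',v[:2]@d,'perp',v[:2]@[.803,-.596],'z',v[2])
f=lambda p:np.round([(p[0]-240)*5,(p[1]-130)*5])
g=lambda p:np.round([(p[0]-190)*5+400,(p[1]-150)*5])
for th in(50,60,70,80,90):
  t=np.radians(th)
  for L in(14,66):
    X=p+np.r_[-d*L*np.cos(t),L*np.sin(t)];print(th,L,f(proj('side',X)),g(proj('scene',X)))
```

```text
[601.45829331 -46.59107561 199.40995773]
h -26.78249090190662 perp -3.21270941423386 z 55.4099577343932
50 14 [179. 202.] [609. 190.]
50 66 [177. 176.] [583.  85.]
60 14 [180. 197.] [610. 191.]
60 66 [179. 153.] [589.  88.]
70 14 [180. 193.] [611. 192.]
70 66 [181. 132.] [595.  95.]
80 14 [181. 189.] [613. 195.]
80 66 [184. 113.] [602. 106.]
90 14 [181. 186.] [614. 198.]
90 66 [186.  98.] [610. 121.]
```

The fold angle is about 64°, because the pads slid to the grip's outer side. I'll open and back off towards the axis. Then I'll shut the fingers and push the grip outward to its stop.

Request:
servo_tool(commands=[{"xyz": [0, 0, 0], "rot": [0, 0, 0]}, {"xyz": [0, 0, 0], "rot": [0, 0, 0]}, {"xyz": [0, 0, 0], "rot": [0, 0, 0]}, {"xyz": [0, 0, 0], "rot": [0, 0, 0]}, {"xyz": [0, 0, 0], "rot": [0, 0, 0]}, {"xyz": [-1.3, -1.8, 0], "rot": [0, 0, 0]}, {"xyz": [-1.3, -1.8, 0], "rot": [0, 0, 0]}, {"xyz": [-1.3, -1.8, 0], "rot": [0, 0, 0]}, {"xyz": [0, 0, 0], "rot": [0, 0, 0]}], grip=1)

```text
time_s: 7.78
eef_pos: [578.9, -83.9, 143.8]
orientation: [[0.603, 0.798, -0.0], [0.798, -0.603, -0.001], [-0.001, 0.0, -1.0]]
wrist_force: [0.1, 0.1, 0.9]
grip_width: 85.6
gripper_force: 0.0
```

Request:
servo_tool(commands=[{"xyz": [0, 0, 0], "rot": [0, 0, 0]}, {"xyz": [0, 0, 0], "rot": [0, 0, 0]}, {"xyz": [0, 0, 0], "rot": [0, 0, 0]}, {"xyz": [0, 0, 0], "rot": [0, 0, 0]}, {"xyz": [0, 0, 0], "rot": [0, 0, 0]}, {"xyz": [0, 0, 0], "rot": [0, 0, 0]}], grip=-1)

```text
time_s: 8.52
eef_pos: [580.6, -80.4, 143.5]
orientation: [[0.599, 0.801, 0.0], [0.801, -0.599, -0.0], [-0.0, 0.0, -1.0]]
wrist_force: [0.5, -0.1, -0.3]
grip_width: 0.2
gripper_force: 0.0
```

Request:
servo_tool(commands=[{"xyz": [0.3, 0.4, 0], "rot": [0, 0, 0]}, {"xyz": [0.3, 0.4, 0], "rot": [0, 0, 0]}, {"xyz": [0.3, 0.4, 0], "rot": [0, 0, 0]}, {"xyz": [0.3, 0.4, 0], "rot": [0, 0, 0]}, {"xyz": [0.3, 0.4, 0], "rot": [0, 0, 0]}, {"xyz": [0.3, 0.4, 0], "rot": [0, 0, 0]}, {"xyz": [0.3, 0.4, 0], "rot": [0, 0, 0]}, {"xyz": [0, 0, 0], "rot": [0, 0, 0]}])

```text
time_s: 9.52
eef_pos: [601.6, -53.7, 144.1]
orientation: [[0.6, 0.8, 0.0], [0.8, -0.6, -0.002], [-0.001, 0.001, -1.0]]
wrist_force: [-2.5, -2.7, 3.7]
grip_width: -0.2
gripper_force: 1.9
```

Contact at about 4 N with h ≈ -32, so I'll keep pushing towards the stop.

Request:
servo_tool(commands=[{"xyz": [0.18, 0.24, 0], "rot": [0, 0, 0]}, {"xyz": [0.18, 0.24, 0], "rot": [0, 0, 0]}, {"xyz": [0.18, 0.24, 0], "rot": [0, 0, 0]}, {"xyz": [0, 0, 0], "rot": [0, 0, 0]}])

```text
time_s: 10.02
eef_pos: [607.3, -44.4, 143.3]
orientation: [[0.598, 0.801, 0.0], [0.801, -0.598, 0.001], [0.001, -0.0, -1.0]]
wrist_force: [-1.2, -1.8, 1.7]
grip_width: -0.4
gripper_force: 0.8
```

Request:
servo_tool(commands=[{"xyz": [0.12, 0.16, 0], "rot": [0, 0, 0]}, {"xyz": [0.06, 0.08, 0], "rot": [0, 0, 0]}, {"xyz": [0, 0, 0], "rot": [0, 0, 0]}])

```text
time_s: 10.4
eef_pos: [608.7, -42.6, 143.5]
orientation: [[0.599, 0.801, -0.0], [0.801, -0.599, 0.0], [0.0, -0.0, -1.0]]
wrist_force: [-2.0, -1.1, 2.3]
grip_width: 0.1
gripper_force: 1.2
```

Request:
servo_tool(commands=[{"xyz": [0.12, 0.16, 0], "rot": [0, 0, 0]}, {"xyz": [0.06, 0.08, 0], "rot": [0, 0, 0]}, {"xyz": [0, 0, 0], "rot": [0, 0, 0]}])

```text
time_s: 10.78
eef_pos: [610.0, -41.5, 143.6]
orientation: [[0.6, 0.8, -0.001], [0.8, -0.6, -0.001], [-0.002, -0.0, -1.0]]
wrist_force: [-2.8, -4.7, 3.2]
grip_width: 0.2
gripper_force: 2.5
```

Request:
servo_tool(commands=[{"xyz": [0.09, 0.12, 0], "rot": [0, 0, 0]}, {"xyz": [0.0, 0.0, 0], "rot": [0, 0, 0]}, {"xyz": [0, 0, 0], "rot": [0, 0, 0]}])

```text
time_s: 11.15
eef_pos: [610.3, -41.6, 143.6]
orientation: [[0.6, 0.8, -0.002], [0.8, -0.6, -0.003], [-0.003, -0.0, -1.0]]
wrist_force: [-4.6, -4.7, 4.2]
grip_width: 0.2
gripper_force: 3.5
```

Request:
servo_tool(commands=[{"xyz": [0.12, 0.16, 0], "rot": [0, 0, 0]}, {"xyz": [0.0, 0.0, 0], "rot": [0, 0, 0]}, {"xyz": [-0.6, -0.8, 0], "rot": [0, 0, 0]}, {"xyz": [-1.2, -1.6, 0], "rot": [0, 0, 0]}, {"xyz": [-1.2, -1.6, 0], "rot": [0, 0, 0]}, {"xyz": [0, 0, 0], "rot": [0, 0, 0]}])

```text
time_s: 11.9
eef_pos: [581.4, -80.1, 143.6]
orientation: [[0.602, 0.798, -0.0], [0.798, -0.602, -0.001], [-0.001, 0.0, -1.0]]
wrist_force: [-0.4, -0.1, 0.0]
grip_width: -0.1
gripper_force: 0.0
```

Run:
```python
from h import *
p=np.array([620,-27,144]);d=np.array([.596,.803])
out=[]
for n,(x0,y0) in(('side',(240,130)),('scene',(190,150))):
    a=arm.snapshot(n)[y0:y0+80,x0:x0+80].astype(int)
    m=(a[...,2]>2*a[...,1]+15)&(a[...,2]>2*a[...,0]+15)
    ys,xs=np.nonzero(m);print(n,m.sum(),xs.min()+x0,xs.max()+x0,ys.min()+y0,ys.max()+y0,'cen',xs.mean()+x0,ys.mean()+y0)
    for th in(70,80,90):
      t=np.radians(th);print(th,[np.round(proj(n,p+np.r_[-d*L*np.cos(t),L*np.sin(t)]),1) for L in(14,40,66)])
    out.append(cv2.resize(arm.snapshot(n)[y0:y0+80,x0:x0+80],(400,400),interpolation=cv2.INTER_CUBIC))
cv2.imwrite('pics/s6.png',np.clip(np.hstack(out)*1.4,0,255).astype(np.uint8))
```

```text
side 22 275 277 154 161 cen 275.9090909090909 157.22727272727272
70 [array([276.1, 168.6]), array([276.2, 162.6]), array([276.3, 156.3])]
80 [array([276.1, 167.8]), array([276.4, 160.4]), array([276.8, 152.7])]
90 [array([276.2, 167.2]), array([276.7, 158.6]), array([277.2, 149.6])]
scene 123 228 236 173 192 cen 232.5772357723577 181.58536585365854
70 [array([232.2, 188.5]), array([230.6, 178.9]), array([229., 169.])]
80 [array([232.5, 189. ]), array([231.5, 180.2]), array([230.4, 171.2])]
90 [array([232.9, 189.6]), array([232.4, 182. ]), array([232. , 174.1])]
```

View pics/s6.png

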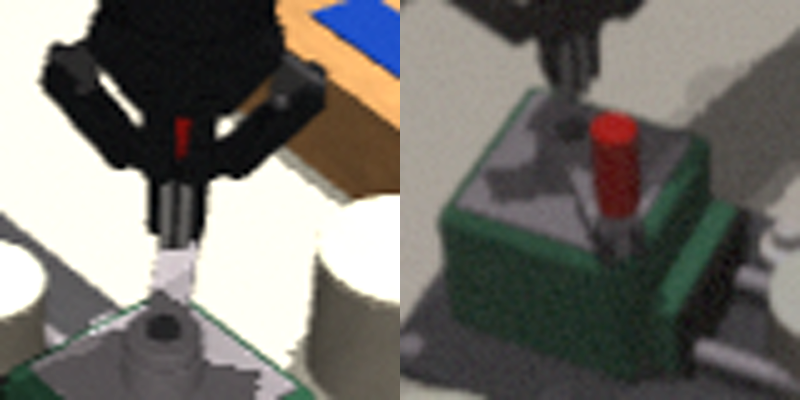

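The scene view shows the red grip standing upright; its centroid (232.6,181.6) matches the 90° prediction (232.4,182.0). I'll open, move over the grip and close on it.

Request:
servo_tool(commands=[{"xyz": [0, 0, 0], "rot": [0, 0, 0]}, {"xyz": [0, 0, 0], "rot": [0, 0, 0]}, {"xyz": [0, 0, 0], "rot": [0, 0, 0]}, {"xyz": [0, 0, 0], "rot": [0, 0, 0]}, {"xyz": [0, 0, 0], "rot": [0, 0, 0]}, {"xyz": [0.95, 1.3, 0], "rot": [0, 0, 0]}, {"xyz": [0.95, 1.3, 0], "rot": [0, 0, 0]}, {"xyz": [0.95, 1.3, 0], "rot": [0, 0, 0]}, {"xyz": [0.95, 1.3, 0], "rot": [0, 0, 0]}, {"xyz": [0, 0, 0], "rot": [0, 0, 0]}, {"xyz": [0, 0, 0], "rot": [0, 0, 0]}], grip=1)

```text
time_s: 13.48
eef_pos: [620.3, -26.3, 143.4]
orientation: [[0.599, 0.801, -0.001], [0.801, -0.599, -0.001], [-0.001, 0.0, -1.0]]
wrist_force: [-0.3, 0.2, 0.4]
grip_width: 85.4
gripper_force: 0.0
```

Request:
servo_tool(commands=[{"xyz": [0, 0, 0], "rot": [0, 0, 0]}, {"xyz": [0, 0, 0], "rot": [0, 0, 0]}, {"xyz": [0, 0, 0], "rot": [0, 0, 0]}, {"xyz": [0, 0, 0], "rot": [0, 0, 0]}, {"xyz": [0, 0, 0], "rot": [0, 0, 0]}, {"xyz": [0, 0, 0], "rot": [0, 0, 0]}], grip=-1)

```text
time_s: 14.22
eef_pos: [620.2, -25.5, 143.9]
orientation: [[0.599, 0.801, -0.001], [0.801, -0.599, 0.0], [-0.0, -0.001, -1.0]]
wrist_force: [-3.8, -0.7, 5.2]
grip_width: 20.2
gripper_force: 58.6
```

```bash
cat >> h.py <<'E'
def arc(phi0,dphi,n,R=80):
    a=np.radians(phi0-dphi*np.arange(n+1));q=np.c_[R*np.cos(a),R*np.sin(a)]/10
    return np.round(np.diff(np.round(q,2),axis=0),2).tolist()
def chk(ax=(572,-91)):
    s=arm.sense();v=s['eef_pos'][:2]-np.array(ax);phi=np.arctan2(v[1],v[0]);r=np.hypot(*v)
    f=s['wrist_force'][:2];print('phi',np.degrees(phi),'r',r,'Frad',f@v/r,'Ftan(ccw)',f@[-np.sin(phi),np.cos(phi)],s['wrist_force'],s['gripper_force'],s['grip_width'])
E
python3 -c "
from h import *
print(arc(53.4,6,18))"
```

```text
[[0.65, -0.53], [0.58, -0.6], [0.52, -0.66], [0.45, -0.7], [0.37, -0.75], [0.29, -0.79], [0.21, -0.81], [0.12, -0.83], [0.04, -0.83], [-0.05, -0.84], [-0.14, -0.83], [-0.23, -0.8], [-0.31, -0.78], [-0.38, -0.74], [-0.47, -0.7], [-0.53, -0.65], [-0.6, -0.58], [-0.66, -0.52]]
```

Request:
servo_tool(commands=[{"xyz": [0.65, -0.53, 0], "rot": [0, 0, 0]}, {"xyz": [0.58, -0.6, 0], "rot": [0, 0, 0]}, {"xyz": [0.52, -0.66, 0], "rot": [0, 0, 0]}, {"xyz": [0.45, -0.7, 0], "rot": [0, 0, 0]}, {"xyz": [0.37, -0.75, 0], "rot": [0, 0, 0]}, {"xyz": [0.29, -0.79, 0], "rot": [0, 0, 0]}, {"xyz": [0.21, -0.81, 0], "rot": [0, 0, 0]}])

```text
time_s: 15.1
eef_pos: [649.3, -70.3, 143.8]
orientation: [[0.597, 0.802, -0.005], [0.802, -0.597, 0.005], [0.001, -0.007, -1.0]]
wrist_force: [-8.4, 5.5, 8.1]
grip_width: 20.3
gripper_force: 59.3
```

```bash
python3 -c "
from h import *
chk()"
```

```text
phi 14.966278595712847 r 80.01589179720285 Frad -6.655097821003027 Ftan(ccw) 7.504729938996632 [-8.3674438   5.53147202  8.09952995] 59.29930329322815 20.255800132550107
```

Request:
servo_tool(commands=[{"xyz": [0.12, -0.83, 0], "rot": [0, 0, 0]}, {"xyz": [0.04, -0.83, 0], "rot": [0, 0, 0]}, {"xyz": [-0.05, -0.84, 0], "rot": [0, 0, 0]}, {"xyz": [-0.14, -0.83, 0], "rot": [0, 0, 0]}, {"xyz": [-0.23, -0.8, 0], "rot": [0, 0, 0]}, {"xyz": [-0.31, -0.78, 0], "rot": [0, 0, 0]}, {"xyz": [-0.38, -0.74, 0], "rot": [0, 0, 0]}, {"xyz": [-0.47, -0.7, 0], "rot": [0, 0, 0]}, {"xyz": [-0.53, -0.65, 0], "rot": [0, 0, 0]}, {"xyz": [-0.6, -0.58, 0], "rot": [0, 0, 0]}, {"xyz": [-0.66, -0.52, 0], "rot": [0, 0, 0]}])

```text
time_s: 16.48
eef_pos: [623.2, -150.1, 143.9]
orientation: [[0.596, 0.803, 0.007], [0.803, -0.596, 0.005], [0.008, 0.003, -1.0]]
wrist_force: [5.0, 6.6, -0.5]
grip_width: 20.5
gripper_force: 58.7
```

```bash
python3 -c "
from h import *
chk()
print(arc(-54.6,6,12))
a=arm.snapshot('wrist');cv2.imwrite('pics/s7.png',a)"
```

```text
phi -49.11229825306912 r 78.20967458773549 Frad -1.7549041492326671 Ftan(ccw) 8.09984092278835 [ 4.97470842  6.62867918 -0.5144757 ] 58.7185925245285 20.478928230770023
[[-0.7, -0.45], [-0.75, -0.37], [-0.79, -0.29], [-0.81, -0.21], [-0.83, -0.12], [-0.83, -0.04], [-0.84, 0.05], [-0.83, 0.14], [-0.8, 0.23], [-0.78, 0.31], [-0.74, 0.38], [-0.7, 0.47]]
```

Request:
servo_tool(commands=[{"xyz": [-0.7, -0.45, 0], "rot": [0, 0, 0]}, {"xyz": [-0.75, -0.37, 0], "rot": [0, 0, 0]}, {"xyz": [-0.79, -0.29, 0], "rot": [0, 0, 0]}, {"xyz": [-0.81, -0.21, 0], "rot": [0, 0, 0]}, {"xyz": [-0.83, -0.12, 0], "rot": [0, 0, 0]}, {"xyz": [-0.83, -0.04, 0], "rot": [0, 0, 0]}, {"xyz": [-0.84, 0.05, 0], "rot": [0, 0, 0]}, {"xyz": [-0.83, 0.14, 0], "rot": [0, 0, 0]}, {"xyz": [-0.8, 0.23, 0], "rot": [0, 0, 0]}, {"xyz": [-0.78, 0.31, 0], "rot": [0, 0, 0]}, {"xyz": [0, 0, 0], "rot": [0, 0, 0]}])

```text
time_s: 17.9
eef_pos: [543.1, -164.0, 144.0]
orientation: [[0.599, 0.801, 0.008], [0.801, -0.599, -0.003], [0.002, 0.009, -1.0]]
wrist_force: [4.5, -2.0, -2.6]
grip_width: 20.4
gripper_force: 59.0
```

```bash
python3 -c "
from h import *
chk()
print(arc(-114.6,3,20))
for p in[arm.snapshot('wrist')]:cv2.imwrite('pics/s8.png',np.clip(p*1.3,0,255).astype(np.uint8))"
```

```text
phi -111.58315615378056 r 78.54580124462288 Frad 0.14683531648836 Ftan(ccw) 4.941703141671484 [ 4.54120043 -1.95435134 -2.61469167] 58.96911799907684 20.39347457969653
[[-0.38, 0.18], [-0.36, 0.2], [-0.36, 0.23], [-0.34, 0.24], [-0.33, 0.26], [-0.32, 0.27], [-0.3, 0.29], [-0.28, 0.31], [-0.27, 0.32], [-0.25, 0.34], [-0.23, 0.34], [-0.22, 0.36], [-0.2, 0.37], [-0.17, 0.38], [-0.16, 0.39], [-0.13, 0.4], [-0.12, 0.4], [-0.09, 0.41], [-0.07, 0.41], [-0.05, 0.42]]
```

View pics/s8.png

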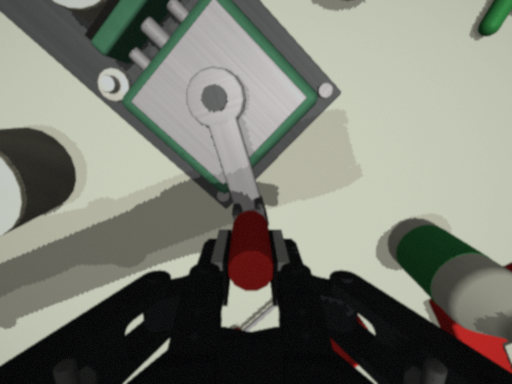

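The wrist view shows the grip upright and held at (250,250), with the crank arm clear. I'll carry on at a slower pace.

Request:
servo_tool(commands=[{"xyz": [-0.38, 0.18, 0], "rot": [0, 0, 0]}, {"xyz": [-0.36, 0.2, 0], "rot": [0, 0, 0]}, {"xyz": [-0.36, 0.23, 0], "rot": [0, 0, 0]}, {"xyz": [-0.34, 0.24, 0], "rot": [0, 0, 0]}, {"xyz": [-0.33, 0.26, 0], "rot": [0, 0, 0]}, {"xyz": [-0.32, 0.27, 0], "rot": [0, 0, 0]}, {"xyz": [-0.3, 0.29, 0], "rot": [0, 0, 0]}, {"xyz": [-0.28, 0.31, 0], "rot": [0, 0, 0]}])

```text
time_s: 18.95
eef_pos: [516.2, -147.0, 144.0]
orientation: [[0.6, 0.8, 0.008], [0.8, -0.6, -0.007], [-0.0, 0.011, -1.0]]
wrist_force: [5.2, -7.4, -3.3]
grip_width: 20.5
gripper_force: 58.9
```

```bash
python3 -c "
from h import *
chk()"
```

```text
phi -134.8696316826973 r 79.02474973827788 Frad 1.6015801890276125 Ftan(ccw) 8.889782298737048 [ 5.17040354 -7.40676823 -3.30159897] 58.88694226741791 20.473502998441035
```

Request:
servo_tool(commands=[{"xyz": [-0.27, 0.32, 0], "rot": [0, 0, 0]}, {"xyz": [-0.25, 0.34, 0], "rot": [0, 0, 0]}, {"xyz": [-0.23, 0.34, 0], "rot": [0, 0, 0]}])

```text
time_s: 19.32
eef_pos: [508.0, -137.7, 144.0]
orientation: [[0.601, 0.799, 0.007], [0.799, -0.601, -0.007], [-0.002, 0.01, -1.0]]
wrist_force: [3.3, -7.7, -2.1]
grip_width: 20.3
gripper_force: 59.0
```

```bash
python3 -c "
from h import *
chk()"
```

```text
phi -143.85468367979792 r 79.24805096861087 Frad 1.8367321579210565 Ftan(ccw) 8.183511667068185 [ 3.34371886 -7.69174833 -2.05408563] 59.023332595825195 20.256411358552338
```

Request:
servo_tool(commands=[{"xyz": [-0.22, 0.36, 0], "rot": [0, 0, 0]}, {"xyz": [-0.2, 0.37, 0], "rot": [0, 0, 0]}, {"xyz": [-0.17, 0.38, 0], "rot": [0, 0, 0]}])

```text
time_s: 19.7
eef_pos: [501.2, -127.2, 144.0]
orientation: [[0.601, 0.799, 0.005], [0.799, -0.601, -0.008], [-0.003, 0.009, -1.0]]
wrist_force: [2.0, -8.6, -0.1]
grip_width: 20.2
gripper_force: 59.1
```

```bash
python3 -c "
from h import *
chk();print(arc(-174.6,3,30))"
```

```text
phi -152.94316636796336 r 79.50636456745868 Frad 2.1199497381613237 Ftan(ccw) 8.589052931356662 [ 2.01900424 -8.61334076 -0.08126862] 59.10336792469025 20.215326359103415
[[-0.03, 0.41], [-0.01, 0.42], [0.02, 0.42], [0.03, 0.42], [0.06, 0.41], [0.08, 0.42], [0.1, 0.4], [0.13, 0.4], [0.14, 0.39], [0.17, 0.39], [0.18, 0.38], [0.2, 0.36], [0.23, 0.36], [0.24, 0.34], [0.26, 0.33], [0.27, 0.32], [0.29, 0.3], [0.31, 0.28], [0.32, 0.27], [0.34, 0.25], [0.34, 0.23], [0.36, 0.22], [0.37, 0.2], [0.38, 0.17], [0.39, 0.16], [0.4, 0.13], [0.4, 0.12], [0.41, 0.09], [0.41, 0.07], [0.42, 0.05]]
```

Request:
servo_tool(commands=[{"xyz": [-0.16, 0.39, 0], "rot": [0, 0, 0]}, {"xyz": [-0.13, 0.4, 0], "rot": [0, 0, 0]}, {"xyz": [-0.12, 0.4, 0], "rot": [0, 0, 0]}])

```text
time_s: 20.08
eef_pos: [496.1, -115.6, 143.9]
orientation: [[0.601, 0.799, 0.003], [0.799, -0.601, -0.008], [-0.004, 0.007, -1.0]]
wrist_force: [-0.6, -9.2, 0.9]
grip_width: 20.8
gripper_force: 59.1
```

```bash
python3 -c "
from h import *
chk()"
```

```text
phi -162.05989708820118 r 79.77988361377784 Frad 3.443519612222411 Ftan(ccw) 8.605626288620744 [-0.6253651  -9.24789434  0.93546445] 59.13698494434357 20.818983887285626
```

Request:
servo_tool(commands=[{"xyz": [-0.09, 0.41, 0], "rot": [0, 0, 0]}, {"xyz": [-0.07, 0.41, 0], "rot": [0, 0, 0]}, {"xyz": [-0.05, 0.42, 0], "rot": [0, 0, 0]}])

```text
time_s: 20.45
eef_pos: [492.9, -103.2, 143.9]
orientation: [[0.601, 0.799, 0.0], [0.799, -0.601, -0.007], [-0.006, 0.005, -1.0]]
wrist_force: [-2.9, -9.0, 3.8]
grip_width: 20.4
gripper_force: 59.5
```

```bash
python3 -c "
from h import *
chk()"
```

```text
phi -171.20405547210808 r 80.04065283092758 Frad 4.214410443681407 Ftan(ccw) 8.474694099164779 [-2.86893027 -9.01947529  3.78120464] 59.47544038295746 20.42781769830362
```

Request:
servo_tool(commands=[{"xyz": [-0.03, 0.41, 0], "rot": [0, 0, 0]}, {"xyz": [-0.01, 0.42, 0], "rot": [0, 0, 0]}, {"xyz": [0.02, 0.42, 0], "rot": [0, 0, 0]}])

```text
time_s: 20.82
eef_pos: [491.6, -90.5, 143.8]
orientation: [[0.602, 0.799, -0.002], [0.799, -0.602, -0.007], [-0.007, 0.002, -1.0]]
wrist_force: [-4.9, -8.5, 5.6]
grip_width: 20.3
gripper_force: 60.0
```

```bash
python3 -c "
from h import *
chk()"
```

```text
phi 179.6302385702923 r 80.36061807287938 Frad 4.843835160124745 Ftan(ccw) 8.560123855687584 [-4.89897713 -8.52868586  5.63771886] 60.00740647315979 20.31324903738814
```

Request:
servo_tool(commands=[{"xyz": [0.03, 0.42, 0], "rot": [0, 0, 0]}, {"xyz": [0.06, 0.41, 0], "rot": [0, 0, 0]}, {"xyz": [0.09, 0.42, 0], "rot": [0, 0, 0]}])

```text
time_s: 21.2
eef_pos: [492.5, -77.5, 143.8]
orientation: [[0.601, 0.799, -0.004], [0.799, -0.601, -0.006], [-0.007, 0.0, -1.0]]
wrist_force: [-7.6, -7.1, 9.0]
grip_width: 20.5
gripper_force: 60.3
```

```bash
python3 -c "
from h import *
chk()"
```

```text
phi 170.33339975531845 r 80.6671522839355 Frad 6.260030061139448 Ftan(ccw) 8.293155188520675 [-7.56369022 -7.12425361  9.00650663] 60.33324122428894 20.45837702652713
```

Request:
servo_tool(commands=[{"xyz": [0.04, 0.41, 0], "rot": [0, 0, 0]}, {"xyz": [0.07, 0.41, 0], "rot": [0, 0, 0]}, {"xyz": [0.11, 0.4, 0], "rot": [0, 0, 0]}])

```text
time_s: 21.58
eef_pos: [495.3, -64.7, 143.8]
orientation: [[0.601, 0.799, -0.003], [0.799, -0.601, -0.005], [-0.006, 0.001, -1.0]]
wrist_force: [-6.0, -6.6, 7.1]
grip_width: 20.4
gripper_force: 60.2
```

```bash
python3 -c "
from h import *
chk()"
```

```text
phi 161.1065521706634 r 81.10523181351296 Frad 3.489610408141018 Ftan(ccw) 8.181655401113241 [-5.95089405 -6.61087936  7.11172016] 60.19842982292175 20.36749765435307
```

Request:
servo_tool(commands=[{"xyz": [0.15, 0.39, 0], "rot": [0, 0, 0]}, {"xyz": [0.17, 0.38, 0], "rot": [0, 0, 0]}, {"xyz": [0.19, 0.37, 0], "rot": [0, 0, 0]}])

```text
time_s: 21.95
eef_pos: [500.1, -52.8, 143.7]
orientation: [[0.601, 0.799, -0.004], [0.799, -0.601, -0.005], [-0.006, -0.0, -1.0]]
wrist_force: [-6.7, -6.6, 8.3]
grip_width: 20.4
gripper_force: 60.3
```

```bash
python3 -c "
from h import *
chk()"
```

```text
phi 152.03684657790544 r 81.37320350058143 Frad 2.8479614686765813 Ftan(ccw) 9.014090713509772 [-6.74220006 -6.62627001  8.26319206] 60.31302273273468 20.394320643472174
```

Request:
servo_tool(commands=[{"xyz": [0.22, 0.36, 0], "rot": [0, 0, 0]}, {"xyz": [0.23, 0.34, 0], "rot": [0, 0, 0]}])

```text
time_s: 22.2
eef_pos: [504.4, -45.4, 143.8]
orientation: [[0.601, 0.799, -0.005], [0.799, -0.601, -0.004], [-0.006, -0.001, -1.0]]
wrist_force: [-8.0, -4.8, 8.6]
grip_width: 20.4
gripper_force: 60.4
```

```bash
python3 -c "
from h import *
chk()"
```

```text
phi 145.99650482594134 r 81.49481930844769 Frad 3.963182323801971 Ftan(ccw) 8.427554256351499 [-7.99854659 -4.77008777  8.64253575] 60.38798153400421 20.405510415781954
```

Request:
servo_tool(commands=[{"xyz": [0.25, 0.33, 0], "rot": [0, 0, 0]}, {"xyz": [0.27, 0.32, 0], "rot": [0, 0, 0]}, {"xyz": [0.28, 0.31, 0], "rot": [0, 0, 0]}])

```text
time_s: 22.58
eef_pos: [512.3, -35.2, 143.7]
orientation: [[0.601, 0.799, -0.005], [0.799, -0.601, -0.003], [-0.006, -0.002, -1.0]]
wrist_force: [-8.0, -4.4, 8.4]
grip_width: 20.4
gripper_force: 60.4
```

```bash
python3 -c "
from h import *
chk();print(arc(134,3,12))"
```

```text
phi 136.9649194698546 r 81.71634073913228 Frad 2.8585381235907783 Ftan(ccw) 8.660425912233194 [-7.9996816  -4.37941909  8.44019802] 60.440338253974915 20.386969311813946
[[0.31, 0.29], [0.32, 0.26], [0.34, 0.25], [0.35, 0.23], [0.36, 0.22], [0.37, 0.19], [0.38, 0.17], [0.39, 0.16], [0.4, 0.13], [0.4, 0.11], [0.41, 0.09], [0.42, 0.07]]
```

Request:
servo_tool(commands=[{"xyz": [0.31, 0.29, 0], "rot": [0, 0, 0]}, {"xyz": [0.32, 0.26, 0], "rot": [0, 0, 0]}])

```text
time_s: 22.82
eef_pos: [518.4, -29.2, 143.7]
orientation: [[0.6, 0.8, -0.006], [0.8, -0.601, -0.003], [-0.006, -0.003, -1.0]]
wrist_force: [-8.5, -2.9, 9.0]
grip_width: 20.4
gripper_force: 60.5
```

```bash
python3 -c "
from h import *
chk()"
```

```text
phi 130.96153671214753 r 81.82977213317791 Frad 3.362777184813265 Ftan(ccw) 8.336812542043972 [-8.50001868 -2.92581549  9.03000276] 60.51036894321442 20.37870675927895
```

Request:
servo_tool(commands=[{"xyz": [0.34, 0.25, 0], "rot": [0, 0, 0]}, {"xyz": [0.35, 0.23, 0], "rot": [0, 0, 0]}])

```text
time_s: 23.08
eef_pos: [525.2, -23.8, 143.7]
orientation: [[0.6, 0.8, -0.006], [0.8, -0.6, -0.002], [-0.005, -0.004, -1.0]]
wrist_force: [-7.7, -1.0, 9.8]
grip_width: 20.5
gripper_force: 60.6
```

```bash
python3 -c "
from h import *
chk()"
```

```text
phi 124.87877168933382 r 81.87657397008329 Frad 3.619924291090168 Ftan(ccw) 6.906327391789163 [-7.73572561 -0.97967297  9.81039155] 60.55152118206024 20.49949868509872
```

Request:
servo_tool(commands=[{"xyz": [0.36, 0.22, 0], "rot": [0, 0, 0]}, {"xyz": [0.37, 0.19, 0], "rot": [0, 0, 0]}])

```text
time_s: 23.32
eef_pos: [532.0, -19.5, 143.7]
orientation: [[0.6, 0.8, -0.007], [0.8, -0.6, -0.002], [-0.006, -0.005, -1.0]]
wrist_force: [-9.4, -2.1, 11.4]
grip_width: 20.5
gripper_force: 60.7
```

```bash
python3 -c "
from h import *
chk()"
```

```text
phi 119.20776669987694 r 81.91060555057237 Frad 2.7412069381271182 Ftan(ccw) 9.255056990385084 [-9.41598008 -2.12358529 11.39421015] 60.677289962768555 20.48050742723014
```

Request:
servo_tool(commands=[{"xyz": [0.38, 0.17, 0], "rot": [0, 0, 0]}, {"xyz": [0.39, 0.16, 0], "rot": [0, 0, 0]}])

```text
time_s: 23.58
eef_pos: [539.0, -16.0, 143.7]
orientation: [[0.6, 0.8, -0.009], [0.8, -0.6, -0.001], [-0.006, -0.006, -1.0]]
wrist_force: [-11.6, -2.7, 11.8]
grip_width: 20.8
gripper_force: 60.8
```

```bash
python3 -c "
from h import *
chk()
a=arm.snapshot('scene')[190:250,240:330]
cv2.imwrite('pics/s9.png',np.clip(cv2.resize(a,None,fx=8,fy=8,interpolation=cv2.INTER_CUBIC)*1.6,0,255).astype(np.uint8))"
```

```text
phi 113.74634905797582 r 81.97582680756427 Frad 2.186171229362805 Ftan(ccw) 11.71101446235747 [-11.59987221  -2.71480554  11.78175377] 60.82855582237244 20.778697955952367
```

Request:
servo_tool(commands=[{"xyz": [0.4, 0.13, 0], "rot": [0, 0, 0]}])

```text
time_s: 23.75
eef_pos: [542.5, -14.5, 143.7]
orientation: [[0.6, 0.8, -0.009], [0.8, -0.6, -0.001], [-0.007, -0.007, -1.0]]
wrist_force: [-11.8, -1.3, 12.3]
grip_width: 20.3
gripper_force: 60.9
```

```bash
python3 -c "
from h import *
chk()"
```

```text
phi 111.0904206942308 r 81.97169129646949 Frad 3.021656157978402 Ftan(ccw) 11.50308690363693 [-11.81985302  -1.32003363  12.31835192] 60.94737410545349 20.255780984788842
```

Request:
servo_tool(commands=[{"xyz": [0.4, 0.11, 0], "rot": [0, 0, 0]}])

```text
time_s: 23.88
eef_pos: [546.2, -13.2, 143.7]
orientation: [[0.6, 0.8, -0.01], [0.8, -0.6, -0.001], [-0.007, -0.008, -1.0]]
wrist_force: [-13.4, -0.5, 13.5]
grip_width: 20.6
gripper_force: 61.0
```

```bash
python3 -c "
from h import *
chk()"
```

```text
phi 108.31822525526191 r 81.94940037801813 Frad 3.728126373998535 Ftan(ccw) 12.92021102484483 [-13.43721586  -0.52154491  13.50148563] 60.97585201263428 20.55846721377709
```

The crank is distinctly heavier: about +4.5 N, which corresponds to roughly 30 N at the jaws. I'll stop, release and withdraw upward.

Request:
servo_tool(commands=[{"xyz": [0, 0, 0], "rot": [0, 0, 0]}, {"xyz": [0, 0, 0], "rot": [0, 0, 0]}])

```text
time_s: 24.12
eef_pos: [546.8, -13.0, 143.7]
orientation: [[0.6, 0.8, -0.009], [0.8, -0.6, -0.001], [-0.006, -0.007, -1.0]]
wrist_force: [-12.7, -1.0, 11.8]
grip_width: 20.4
gripper_force: 60.9
```

```bash
python3 -c "
from h import *
chk()"
```

```text
phi 107.93430252817063 r 81.94125354147383 Frad 2.947414894822821 Ftan(ccw) 12.350911995214036 [-12.6583704   -0.99896966  11.80145292] 60.92761158943176 20.383706646910692
```

Request:
servo_tool(commands=[{"xyz": [0, 0, 0], "rot": [0, 0, 0]}, {"xyz": [0, 0, 0], "rot": [0, 0, 0]}, {"xyz": [0, 0, 0], "rot": [0, 0, 0]}, {"xyz": [0, 0, 0], "rot": [0, 0, 0]}, {"xyz": [0, 0, 0], "rot": [0, 0, 0]}, {"xyz": [0, 0, 0], "rot": [0, 0, 0]}, {"xyz": [0, 0, 2], "rot": [0, 0, 0]}, {"xyz": [0, 0, 3], "rot": [0, 0, 0]}, {"xyz": [0, 0, 4], "rot": [0, 0, 0]}, {"xyz": [0, 0, 4], "rot": [0, 0, 0]}, {"xyz": [0, 0, 0], "rot": [0, 0, 0]}, {"xyz": [0, 0, 0], "rot": [0, 0, 0]}], grip=1)

```text
time_s: 25.62
eef_pos: [550.5, -12.0, 272.9]
orientation: [[0.599, 0.801, -0.001], [0.801, -0.599, -0.0], [-0.001, -0.001, -1.0]]
wrist_force: [-0.5, 0.7, -0.2]
grip_width: 85.5
gripper_force: 0.0
```

Run:
```python
from h import *
s=arm.sense();print(s['eef_pos'],s['wrist_force'],s['grip_width'])
p=np.array([545.5,-15,144.])
for n in('side','scene','wrist'):
    a=arm.snapshot(n).astype(int)
    m=((a[...,2]>2*a[...,1]+15)&(a[...,2]>2*a[...,0]+15)).astype(np.uint8)
    k,l,st,c=cv2.connectedComponentsWithStats(m)
    print(n,[(st[i].tolist(),np.round(c[i],1).tolist()) for i in range(1,k) if st[i,4]>40],[np.round(proj(n,p+[0,0,L]),1).tolist() for L in(14,40,66)])
```

```text
[550.486192   -12.03918501 272.94196728] [-0.52117242  0.70895367 -0.24870415] 85.54549535551392
side [([244, 154, 9, 22, 153], [247.9, 163.9]), ([392, 283, 120, 101, 5019], [447.5, 333.4]), ([303, 299, 40, 51, 1568], [321.5, 323.0]), ([216, 338, 48, 42, 739], [239.3, 358.2])] [[247.5, 173.3], [247.4, 164.6], [247.4, 155.6]]
scene [([194, 122, 16, 19, 85], [201.9, 130.6]), ([0, 127, 115, 102, 4361], [53.7, 180.0]), ([148, 136, 24, 17, 203], [158.5, 144.7]), ([251, 158, 7, 18, 63], [254.3, 166.2])] [[254.1, 173.2], [254.0, 165.6], [254.0, 157.7]]
wrist [([236, 171, 24, 34, 611], [247.4, 188.1]), ([466, 275, 46, 56, 1520], [495.2, 302.0]), ([333, 304, 15, 23, 191], [339.2, 313.7])] [[248.6, 183.7], [248.5, 190.7], [248.3, 199.0]]
```

The red blob in all three cameras matches an upright grip at its final place, and the gripper is clear. I'll hand the job in.

```bash
python3 -c "
from bench import arm
print(arm.sign_off())"
```

```text
the job is handed in; nothing more can be done
None
```

The job is handed in, and the sign-off gave no verdict. The grip stands upright, the crank was turned clockwise until distinctly heavier (I estimate 25–30 N on the core from the crank force; the jaw force can't be measured directly), and the gripper is open and clear; I didn't recheck the core or bystanders with a picture at the end.

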